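# Cap the wide air port

### The arm

A 6-joint arm with a two-finger parallel gripper is mounted at the origin on a cart in front of the work surface, level with it; the furniture and walls round the work are solid. World frame = base frame: x ahead of the robot, y to its left, z up, the work surface at z = 0. Lengths are in mm, angles in rad, forces in N, time in s.
With the tool pointing down it reaches from about 225 to 875 mm from the base axis. Payload 3.4 kg.
Tool frame: the origin (TCP) lies on the centre line of the jaws, within the pads' length; the fingertips stand r.nose_length ahead of it and the grasp point (between the pads) lies 11 mm behind it (r.nose_length is the distance from the TCP to the fingertips, in mm); y points along the fingers, x is the direction in which the jaws open and shut, and the axes are right-handed (so a half turn about y gives the same grasp; the last joint's range is limited). The gripper opens to 85 mm and grips with 20 to 120 N. Pads are 22 mm wide; open, the fingers measure 114 mm over their backs; the gripper's body (76 mm by 85 mm) begins 54 mm behind the grasp point. The pads swing forward as they close: fully open they stand 13 mm farther back than shut.
Start: joints at [-1.398, 0.276, 1.505, -0, 1.361, -0.121], TCP at [166.513, -550.395, 239.328] pointing down, gripper open.
Joint ranges: [-2.89, 2.89], [-0.75, 2.08], [0.22, 2.7], [-1.18, 4.32], [0.11, 2.71], [-2.7, 2.7]. Speed limits (rad/s): [2.57, 2.57, 3.14, 3.14, 3.14, 3.14].

### API

Orientations are given as a unit quaternion [w, x, y, z].
In Python, from bench import r gives the robot as it stands.
- The arm moves only by the tool jog_arm, never from a script. Its argument "commands" is a list that holds one entry, the list of rows, each a list of 5 numbers: the finger opening in m, from 0 to 0.0854, then the shift along the tool's x, y, z in m, then the turn about the tool's y in rad. In form: [[[fingers, x, y, z, spin], ...]]. A call has 1 to 5 rows; each row is the pose to reach, as a shift and turn from the pose commanded when the call began, along the tool's axes at that moment; what a row does not reach only later rows make up. A row lasts 1/8 s, in which the tool goes at most 62.5 mm and 10.7 degrees, less where a joint would pass 70% of its speed; a pose out of reach is approached as far as the arm can. A call with a gripper value outside its range is refused whole. The fingers move at their own pace and stop on an object; "grip_force" is the grip in N (left out, the last holds). Time passes only in rows, so rows that repeat a pose let the fingers close. It gives the time, the measured TCP pose, the force and the opening at its end, in the units of the state.
- r.read_state(): the state, without advancing time (a new reading comes with each control period).
- r.snapshot(name): name is "side" or "top" or "wrist"; returns a dict with "img" (480x640x3 uint8, red, green, blue), "vertical_fov" (degrees; the focal length in pixels is half the picture's height over the tangent of half this angle, whatever the lens; pixels are square), "cx", "cy" (the principal point, pixels), "T" (4x4, takes a point from camera to world coordinates); the wrist camera has in their place "mount" (4x4, takes a point from camera to tool coordinates, whose origin is the TCP and whose axes are the tool frame's). Camera axes: x right, y up, looking along -z (the intrinsics and any distortion apply to the point x, -y, -z); pixel columns grow to the right and rows downward; lengths in mm; the calibration is good to about 2 mm. A picture is of the moment at which its call begins: read the wrist's pose just before it. There is no depth.
- r.sign_off(): hands the job in, once; it reports no verdict.
Trained networks look in the newest picture that a camera, given by its name, has taken for a name from the list of things; names that differ only in an ending like _2 or _b are one class to them, and where a whole thing is asked for, a point or a joint stands for the part that bears it (a point fixed in the world has none). Each returns a list of dicts, best first, with "p" (0 to 1); they miss things now and then, are a little off and sometimes report something else, mostly with a low value. They report only what shows in the picture. A call takes as long as a camera call.
- r.find_in(camera, label): "location" ([x, y, z] in mm, in world coordinates, good to about 4 mm: the middle of the surface that is visible of it).
- r.masks_of(camera, label): "region" (480x640 bool, what is visible of it).
The state is a dict: "time": time; "joint_pos": joint angles; "joint_vel": joint speeds; "effort": joint torques, N m; "tool_pos": TCP position; "eef_rot": TCP orientation; "contact_force": force on the tool from outside, world axes, zero at the start; "wrist_torque": the same for the moment, N m; "gripper_width": finger opening in mm.
Only numpy, scipy, OpenCV 4.12 (cv2) and the standard library are available. Lean on these libraries where they do the work, as an engineer would, in place of code of your own. Each camera call takes 0.05 s, during which the arm holds its last target. There are 200 camera calls.

### The job

Two open air ports and two bare-metal knurled bayonet caps, a wide and a narrow one of each, are on the benches. Set the wide cap over the spindle of the wide port, turn it until its hidden keyways drop over the cross pin, and push it fully home on its seat against the spring; leave the narrow cap where it lies. The spring would throw the cap off its seat again, so finish while still holding it pushed home: do not let go.

Things in the scene. Friction and masses are not known exactly. Their poses are not given: they have to be found in the camera images.
- wide_cap_center (a point): wide cap, loose, mouth down on the bench: bare aluminium, round, knurled, 56 mm across, 50 mm high, 0.10-0.17 kg. Point: its centre, 25 mm above the rim; z its axis. Inside, a 30 mm bore 44 mm deep under a 6 mm top, and in its wall four straight keyways 10 mm wide along +x, +y, -x, -y, reaching 22 mm from the axis, from the rim right up. They are hidden from outside.
- narrow_cap_center (a point): narrow cap, loose, made alike but 42 mm across and 50 mm high, bore 20 mm: it does not go on the wide port. Point: its centre, 25 mm above the rim.
- wide_port_seat (a point): wide port, fixed: aluminium block 84 x 84 x 25 mm, a screw at each corner, brass hose barb on its -x side; on it a round steel seat 60 mm across, its top 30 mm above the bench. Point: centre of the seat's top, z up, -x towards the barb. The cap is home when its rim lies on the seat, its centre 25 mm above this point.
- wide_port_pin (a point): centre of the cross pin, 16 mm above the seat: a level pin 6 mm thick, sticking out of the spindle on two sides to 20 mm from the axis. Its direction differs each time and is NOT that of this point's axes. A cap with no keyway over the pin (within about 6 degrees) stops with its rim 19 mm above the seat; turned either way, at most 90 degrees, it can drop.
- wide_port_top (a point): end of the wide port's steel spindle, 38 mm above the seat; the spindle is 27 mm across, its top 8 mm a cone down to 18 mm.
- wide_port_plunger (a joint): how far (m) the sprung 10 mm rod in the middle of the wide spindle is pushed down: 0 free (its tip 16 mm above the spindle's end), 0.010 with the cap home, 0.013 its stop. It meets the inside of the cap's top when the rim is still 10 mm above the seat, pushes back with 4 N there and 9 N with the cap home.
- narrow_port_seat (a point): narrow port, fixed, not to be used: the same block and barb with a seat 48 mm across and a spindle 17 mm across, 38 mm high. Point: centre of the seat's top, 30 mm above the bench.

How it is judged (in metres and radians):
On the way:
1. the wide cap is lifted off the bench (height (world z) of wide_cap_center above 0.08 m), for 0.1 s.
At the end, for the whole second after the job is handed in: the wide cap is on the wide port with its rim within 2 mm of the seat, on the spindle's axis within 4 mm and upright within 0.08 rad, the plunger is pressed in by more than 8 mm, and the fingers still bear on the cap with more than 2 N (z of wide_cap_center in the frame of wide_port_seat between 0.02 and 0.027 m and horizontal distance between wide_cap_center and wide_port_seat below 0.004 m and angle between wide_cap_center's own z axis and vertical below 0.08 rad and value of joint wide_port_plunger above 0.008 m and contact force between the fingers and wide_cap above 2 N); the arm keeps its last pose, push and grip.
It fails at once if the narrow cap is moved by more than 40 mm (distance of narrow_cap_center from where it was at the start of the episode above 0.04 m).
It also fails if it takes over 61 s, if anything falls off the work surface, if the arm or the gripper's body presses on something with over 40 N, if the wrist force passes 120 N, or if a joint passes its speed limit or range.

## Working session

There is one attempt and no reset: what is moved stays moved. The work goes in short steps, Python scripts to look and compute and a tool call to move; the robot and the scene stay as the last step left them, time stands still between calls to the robot, and variables do not carry over. Pictures are saved under pics/ and viewed, about 8 in all and at most 12, crops included, and the job is handed in when it is done.

Besides the shell and the picture viewer there is one more tool, called after ">>>" as name([rows], argument=value, ...), one row to a line, values as JSON. jog_arm: Moves the arm, as the interface text tells. Its arguments: {"type":"object","properties":{"commands":{"type":"array"},"grip_force":{"type":"number"}},"required":["commands"]}

```bash
ls; mkdir -p pics; cat > h.py <<'E'
from bench import r
import numpy as np, cv2
from scipy.spatial.transform import Rotation as R
def snap(c,fn=None):
    st=r.read_state(); s=r.snapshot(c)
    if 'T' not in s:
        q=np.array(st['eef_rot']); M=np.eye(4); M[:3,:3]=R.from_quat(q[[1,2,3,0]]).as_matrix(); M[:3,3]=st['tool_pos']; s['T']=M@np.array(s['mount'])
    if fn: cv2.imwrite('pics/'+fn,np.array(s['img'])[:,:,::-1])
    return s
def f(s): return 240/np.tan(np.radians(s['vertical_fov'])/2)
def ray(s,u,v,z):
    d=np.array([(u-s['cx'])/f(s),-(v-s['cy'])/f(s),-1]); T=np.array(s['T']); d=T[:3,:3]@d; o=T[:3,3]
    return o+d*(z-o[2])/d[2]
def proj(s,p):
    c=np.linalg.inv(np.array(s['T']))@np.append(p,1); return s['cx']+f(s)*c[0]/-c[2], s['cy']-f(s)*c[1]/-c[2]
E
python3 - <<'E'
from h import *
print(r.read_state(), r.nose_length)
for c in ['top','side','wrist']:
    s=snap(c,c+'0.png'); print(c,{k:v for k,v in s.items() if k!='img'})
    for l in ['wide_cap_center','narrow_cap_center','wide_port_seat','wide_port_pin','wide_port_top','wide_port_plunger','narrow_port_seat']:
        try: print(l,[(np.round(d['location']).tolist(),round(d['p'],2)) for d in r.find_in(c,l)][:3])
        except Exception as e: print(l,e)
E
```

```text
pics
{'time': 0.0, 'joint_pos': array([-1.39801951e+00,  2.76603848e-01,  1.50617634e+00,  1.24523709e-05,
        1.36072503e+00, -1.20973013e-01]), 'joint_vel': array([ 1.13721247e-03, -9.65924989e-04,  8.71653740e-06,  3.27078196e-04,
       -7.07953576e-04, -1.85382396e-03]), 'effort': array([-1.00643727e-03, -4.16778052e+01, -2.45809704e+01, -3.03642601e-04,
        1.12004988e-02, -3.09653785e-06]), 'tool_pos': array([ 166.40729419, -549.82654798,  238.41746074]), 'eef_rot': array([ 0.56825824, -0.56732081,  0.42193087, -0.42095607]), 'contact_force': array([ 0.43800785,  0.37000396, -0.11704309]), 'wrist_torque': array([-0.04841379, -0.01094984, -0.03693125]), 'gripper_width': 85.05192586188555} 8.0
top {'vertical_fov': 54.680710445691645, 'cx': 318.72546432251653, 'cy': 237.58850985670728, 'T': array([[ 9.71565530e-04,  9.89821148e-01, -1.42313565e-01,
         4.51112806e+02],
       [-9.99877427e-01, -1.26230332e-03, -1.56056871e-02,
         1.27636534e+02],
       [-1.56264820e-02,  1.42311283e-01,  9.89698596e-01,
         9.63018812e+02],
       [ 0.00000000e+00,  0.000
[... 1388 characters left out ...]
e-01, -9.49777430e-01,
        -1.34478003e+02],
       [-1.07859307e-03,  9.49778630e-01,  3.12920742e-01,
         8.02311853e+01],
       [ 0.00000000e+00,  0.00000000e+00,  0.00000000e+00,
         1.00000000e+00]]), 'T': array([[ 2.88610117e-01,  9.09220440e-01,  3.00037318e-01,
         2.43290824e+02],
       [-9.57445574e-01,  2.74555057e-01,  8.89802967e-02,
        -5.27037292e+02],
       [-1.47405859e-03, -3.12950016e-01,  9.49768453e-01,
         3.73810189e+02],
       [ 0.00000000e+00,  0.00000000e+00,  0.00000000e+00,
         1.00000000e+00]])}
wide_cap_center []
narrow_cap_center []
wide_port_seat []
wide_port_pin []
wide_port_top []
wide_port_plunger []
narrow_port_seat []
```

View pics/top0.png

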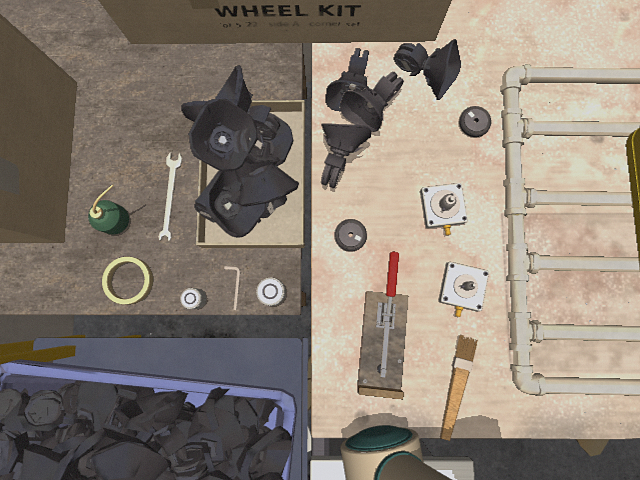

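View pics/side0.png

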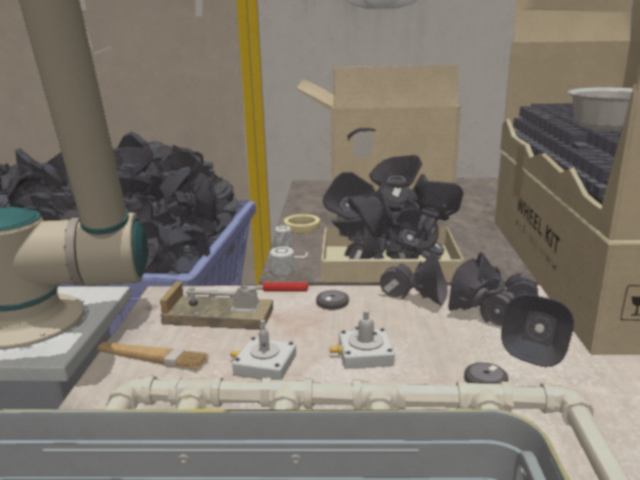

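The top view shows the wide cap at (270,291), the narrow cap at (190,298), the wide port at (445,205) and the narrow port at (464,286), with both barbs pointing down in the image. The side view agrees: wide port at (367,340), and its spindle is the thicker one.

```bash
cat >> h.py <<'E'
def axes():
    st=r.read_state(); q=np.array(st['eef_rot']); return st,R.from_quat(q[[1,2,3,0]]).as_matrix()
def shift(p):
    st,M=axes(); return np.round(M.T@(np.array(p,float)-st['tool_pos'])/1000,4)
E
python3 - <<'E'
from h import *
s=snap('top')
for n,u,v,z in [('wcap',270,290,50),('ncap',190,298,50),('wport',446,205,30),('wtop',447,202,68),('nport',464,286,30)]: print(n,ray(s,u,v,z).round(1))
st,M=axes(); print(M.round(3))
for p in ([480,237,200],[480,237,160]): print(shift(p))
cv2.imwrite('pics/crop.png',cv2.resize(np.hstack([s['img'][240:340,160:320],s['img'][160:260,380:540]])[:,:,::-1],None,fx=2.5,fy=2.5,interpolation=cv2.INTER_CUBIC))
E
```

```text
wcap [478.8 237.4  50. ]
ncap [463.1 394.2  50. ]
wport [ 652.2 -117.6   30. ]
wtop [ 650.  -109.8   68. ]
nport [ 487.5 -147.1   30. ]
[[ 0.29   0.     0.957]
 [-0.957 -0.     0.29 ]
 [ 0.    -1.     0.   ]]
[-0.6629  0.0393  0.5281]
[-0.6629  0.0793  0.5281]
```

View pics/crop.png

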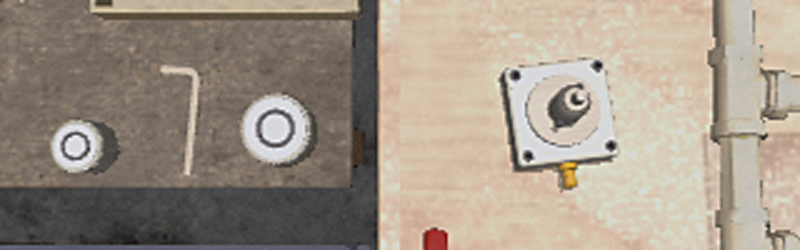

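The crop shows the wide cap at about (278,128) in the crop, with the hex key 67 mm to its left. The wide port has a dark spindle leaning away from the camera. I'll move over the cap.

>>> jog_arm([
  [[0.085,-0.3,0,0.24,0],[0.085,-0.3,0,0.24,0],[0.085,-0.3,0,0.24,0],[0.085,-0.3,0,0.24,0],[0.085,-0.3,0,0.24,0]],
])

```text
time: 1.88
tool_pos: [283.2, -258.5, 239.5]
eef_rot: [0.568, -0.568, 0.421, -0.422]
contact_force: [1.7, 0.0, 0.5]
gripper_width: 85.1
```

>>> jog_arm([
  [[0.085,-0.36,0.04,0.288,0],[0.085,-0.36,0.04,0.288,0],[0.085,-0.36,0.04,0.288,0],[0.085,-0.36,0.04,0.288,0],[0.085,-0.36,0.04,0.288,0]],
])

```text
time: 2.5
tool_pos: [399.2, 30.7, 212.6]
eef_rot: [0.568, -0.568, 0.421, -0.422]
contact_force: [1.0, -1.0, 0.2]
gripper_width: 85.3
```

>>> jog_arm([
  [[0.085,-0.174,0.06,0.137,0],[0.085,-0.174,0.06,0.137,0],[0.085,-0.174,0.06,0.137,0],[0.085,-0.174,0.06,0.137,0],[0.085,-0.174,0.06,0.137,0]],
])

```text
time: 3.12
tool_pos: [479.7, 237.4, 151.0]
eef_rot: [-0.568, 0.569, -0.421, 0.42]
contact_force: [-0.7, -0.3, 0.4]
gripper_width: 85.1
```

```bash
python3 - <<'E'
from h import *
s=snap('wrist','w1.png'); st=r.read_state(); print(st['tool_pos'],st['joint_pos'].round(2),s['cx'])
for d in r.masks_of('wrist','wide_cap_center'):
    m=np.array(d['region']).astype(np.uint8); c=cv2.moments(m); u,v=c['m10']/c['m00'],c['m01']/c['m00']; print(d['p'],u,v,cv2.boundingRect(m),ray(s,u,v,50),ray(s,u,v,25))
for d in r.find_in('wrist','wide_cap_center'): print(d)
E
```

```text
[479.02527105 235.78521496 151.49595976] [ 0.33  0.28  1.73 -0.    1.13  1.6 ] 318.161241933283
0.79 316.59425089415817 238.93323619022388 (270, 187, 94, 103) [482.5921179  239.81633481  50.        ] [474.74410085 237.57303503  25.        ]
{'location': [482.2, 238.4, 53.0], 'p': 0.84}
```

View pics/w1.png

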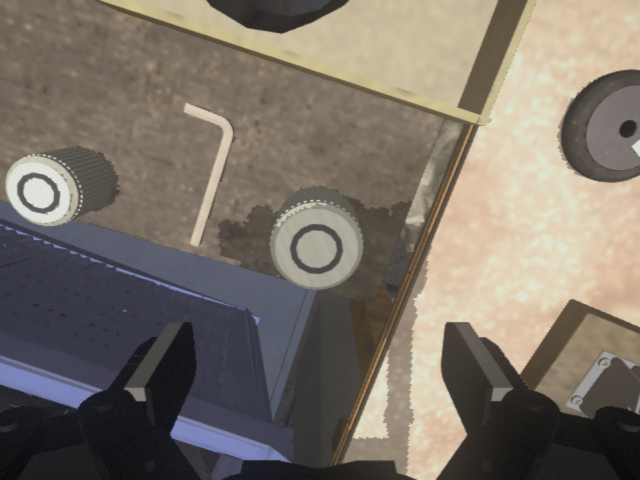

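The wrist view shows the wide cap's top ring at (316.5,246), which puts its axis at about (477.5, 238). That agrees with the top camera. The key and the narrow cap are clear of the fingers, so I'll descend and grip.

>>> jog_arm([
  [[0.085,-0.002,0.05,-0.001,0],[0.085,-0.002,0.09,-0.001,0],[0.085,-0.002,0.115,-0.001,0],[0.085,-0.002,0.132,-0.001,0],[0.085,-0.002,0.132,-0.001,0]],
])

```text
time: 3.9
tool_pos: [476.8, 235.0, 19.9]
eef_rot: [-0.567, 0.568, -0.422, 0.422]
contact_force: [-0.0, -0.1, -0.3]
gripper_width: 85.1
```

>>> jog_arm([
  [[0.045,0,0,0,0],[0.045,0,0,0,0],[0.045,0,0,0,0],[0.045,0,0,0,0],[0.045,0,0,0,0]],
], grip_force=80)

```text
time: 4.53
tool_pos: [478.8, 236.8, 22.0]
eef_rot: [0.569, -0.567, 0.421, -0.422]
contact_force: [-0.6, -1.2, 5.9]
gripper_width: 54.3
```

>>> jog_arm([
  [[0.045,0,0,0,0],[0.045,0,0,0,0],[0.045,0,-0.01,0,0],[0.045,0,-0.03,0,0],[0.045,0,-0.03,0,0]],
])

```text
time: 5.15
tool_pos: [478.9, 237.0, 52.0]
eef_rot: [0.569, -0.567, 0.421, -0.422]
contact_force: [0.4, 0.2, -2.0]
gripper_width: 54.2
```

>>> jog_arm([
  [[0.045,0,-0.06,0,0],[0.045,0.04,-0.118,-0.003,0],[0.045,0.1,-0.118,-0.007,0],[0.045,0.16,-0.118,-0.011,0],[0.045,0.22,-0.118,-0.015,0]],
])

```text
time: 5.78
tool_pos: [526.9, 19.9, 168.1]
eef_rot: [0.568, -0.568, 0.421, -0.421]
contact_force: [-0.1, 0.0, -1.6]
gripper_width: 54.6
```

>>> jog_arm([
  [[0.045,0.06,0,-0.004,0],[0.045,0.12,0,-0.008,0],[0.045,0.165,0,-0.011,0],[0.045,0.165,0,-0.011,0],[0.045,0.165,0,-0.011,0]],
])

```text
time: 6.4
tool_pos: [563.5, -138.9, 167.5]
eef_rot: [-0.568, 0.568, -0.422, 0.421]
contact_force: [-0.6, 0.1, -1.8]
gripper_width: 54.5
```

```bash
python3 - <<'E'
from h import *
s=snap('wrist','w2.png'); st=r.read_state(); print(st['tool_pos'],st['joint_pos'].round(2),st['gripper_width'])
np.save('s2.npy',s,allow_pickle=True)
for l in ['wide_port_seat','wide_port_pin','wide_port_top','wide_port_plunger']:
    print(l,[(np.round(d['location']).tolist(),round(d['p'],2),np.round(proj(s,d['location']))) for d in r.find_in('wrist',l)][:3])
E
```

```text
[ 563.49957767 -138.38847598  167.65491892] [-0.36  0.33  1.61  0.    1.2   0.92] 54.69367947557569
wide_port_seat [([653.0, -118.0, 25.0], 0.84, array([330.,  77.]))]
wide_port_pin [([654.0, -121.0, 26.0], 0.68, array([334.,  78.]))]
wide_port_top [([654.0, -115.0, 23.0], 0.55, array([325.,  75.]))]
wide_port_plunger [([654.0, -119.0, 82.0], 0.84, array([334.,  71.]))]
```

View pics/w2.png

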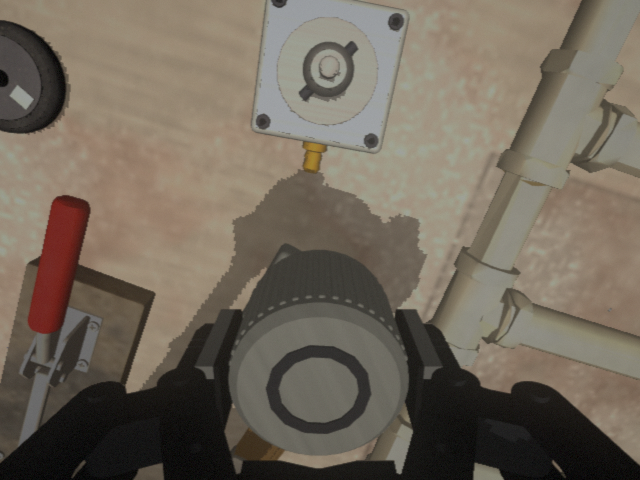

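The port is in clear view. The seat circle is at (328,70) and the pin runs from (304,97) to (352,46). The plunger tip is at (330,68), and the held cap's top ring is at (319,389).

```bash
python3 - <<'E'
from h import *
s=np.load('s2.npy',allow_pickle=True).item()
g=cv2.cvtColor(s['img'],cv2.COLOR_RGB2GRAY)
for n,u,v,z in [('seat',328,70,30),('pinA',352,46,46),('pinB',304,97,46),('plunger',330,68,84),('cap',319,389,195.5)]: print(n,ray(s,u,v,z).round(1))
print(ray(s,328,71,46))
# corner screws
c=[ray(s,u,v,25)for u,v in[(279,0),(396,21),(371,141),(263,121)]];print(np.round(c,1),np.mean(c,0))
E
```

```text
seat [ 656.5 -116.1   30. ]
pinA [ 670.8 -124.9   46. ]
pinB [ 638.1 -107.3   46. ]
plunger [ 654.4 -116.7   84. ]
cap [ 563.  -139.   195.5]
[ 655.02657214 -116.21249829   46.        ]
[[ 684.2  -78.4   25. ]
 [ 693.2 -145.9   25. ]
 [ 624.9 -154.1   25. ]
 [ 617.1  -86.3   25. ]] [ 654.86727887 -116.15755948   25.        ]
```

>>> jog_arm([
  [[0.045,0.003,0,0.05,0],[0.045,0.005,0,0.094,0],[0.045,0.005,0.03,0.094,0],[0.045,0.005,0.067,0.094,0],[0.045,0.005,0.067,0.094,0]],
])

```text
time: 7.28
tool_pos: [653.1, -115.4, 98.1]
eef_rot: [-0.567, 0.569, -0.424, 0.419]
contact_force: [-0.4, -0.8, -1.7]
gripper_width: 54.5
```

```bash
python3 - <<'E'
from h import *
s=snap('side'); st=r.read_state(); print(st['tool_pos'],st['contact_force'])
t=snap('top'); w=snap('wrist')
I=cv2.resize(s['img'][230:380,280:440],None,fx=2.5,fy=2.5); J=cv2.resize(w['img'],(400,375))
cv2.imwrite('pics/s3.png',np.hstack([I,J])[:,:,::-1])
for z in(30,68): print(proj(s,[655,-116,z]))
E
```

```text
[ 654.82498867 -116.0671451   100.39984823] [ 0.10488592 -0.08997823 -0.66990736]
(np.float64(365.1554673400238), np.float64(338.32898368672966))
(np.float64(365.3126543436118), np.float64(318.340564514653))
```

View pics/s3.png

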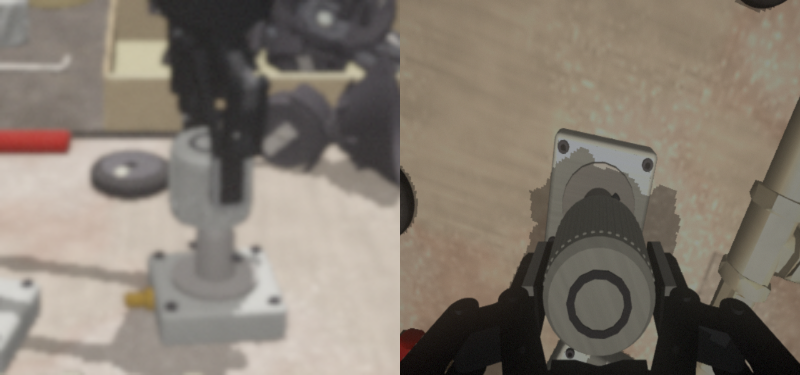

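The cap is just above the spindle tip, within about 3 mm sideways. I'll lower it gently.

>>> jog_arm([
  [[0.045,0,0.006,0,0],[0.045,0,0.012,0,0],[0.045,0,0.017,0,0],[0.045,0,0.022,0,0],[0.045,0,0.022,0,0]],
])

```text
time: 8.05
tool_pos: [655.3, -117.0, 78.6]
eef_rot: [-0.568, 0.568, -0.422, 0.421]
contact_force: [-0.3, 0.6, -1.9]
gripper_width: 54.9
```

>>> jog_arm([
  [[0.045,0,0.003,0,0],[0.045,0,0.006,0,0],[0.045,0,0.009,0,0],[0.045,0,0.01,0,0],[0.045,0,0.01,0,0]],
])

```text
time: 8.68
tool_pos: [655.8, -117.1, 70.8]
eef_rot: [0.568, -0.568, 0.421, -0.422]
contact_force: [-1.5, 1.0, 5.6]
gripper_width: 54.2
```

The cap has stopped on the pin at TCP z of about 71, as expected. Now I'll turn it in the negative direction, where the last joint has more room, under a light push.

>>> jog_arm([
  [[0.045,0,0.002,0,-0.08],[0.045,0,0.002,0,-0.16],[0.045,0,0.002,0,-0.24],[0.045,0,0.002,0,-0.32],[0.045,0,0.002,0,-0.4]],
])

```text
time: 9.3
tool_pos: [655.8, -117.0, 67.3]
eef_rot: [0.641, -0.641, 0.299, -0.3]
contact_force: [0.7, 1.6, -1.6]
gripper_width: 54.7
```

>>> jog_arm([
  [[0.045,0,0,0,-0.08],[0.045,0,0,0,-0.16],[0.045,0,0,0,-0.24],[0.045,0,0,0,-0.32],[0.045,0,0,0,-0.4]],
])

```text
time: 9.93
tool_pos: [656.6, -115.4, 67.9]
eef_rot: [0.689, -0.685, 0.169, -0.17]
contact_force: [3.2, 8.1, 0.4]
gripper_width: 54.4
```

It dropped during the first sweep, and the second only pushed against the keyway wall. I'll turn back a little and check.

>>> jog_arm([
  [[0.045,0,0,0,0.06],[0.045,0,0,0,0.1],[0.045,0,0,0,0.1]],
])

```text
time: 10.3
tool_pos: [656.7, -115.4, 67.5]
eef_rot: [0.679, -0.677, 0.201, -0.202]
contact_force: [2.2, 4.6, -1.1]
gripper_width: 54.2
```

```bash
python3 - <<'E'
from h import *
st=r.read_state(); print({k:np.round(st[k],2) for k in ('tool_pos','contact_force','wrist_torque','joint_pos')})
E
```

```text
{'tool_pos': array([ 656.68, -115.41,   67.54]), 'contact_force': array([ 2.23,  4.65, -1.11]), 'wrist_torque': array([ 0.94, -0.42, -0.53]), 'joint_pos': array([-0.28,  0.54,  1.53,  0.  ,  1.07,  0.3 ])}
```

>>> jog_arm([
  [[0.045,0,0,0,0.08],[0.045,0,0.003,0,0.1],[0.045,0,0.006,0,0.1],[0.045,0,0.009,0,0.1],[0.045,0,0.009,0,0.1]],
])

```text
time: 10.92
tool_pos: [656.5, -116.5, 58.9]
eef_rot: [0.668, -0.667, 0.234, -0.235]
contact_force: [2.1, 5.5, 3.8]
gripper_width: 54.7
```

```bash
python3 - <<'E'
from h import *
st,M=axes(); print({k:np.round(st[k],2) for k in ('tool_pos','contact_force','wrist_torque')},M.round(3))
E
```

```text
{'tool_pos': array([ 656.48, -116.54,   58.9 ]), 'contact_force': array([2.15, 5.49, 3.82]), 'wrist_torque': array([ 0.91, -0.39, -0.06])} [[ 0.78   0.002  0.626]
 [-0.626  0.001  0.78 ]
 [ 0.001 -1.     0.002]]
```

The keyway is engaged, the plunger has been met, and the twist is relaxed. I'll push the cap home and raise the grip force.

>>> jog_arm([
  [[0.045,0,0.002,0.001,0],[0.045,0,0.004,0.001,0],[0.045,0,0.007,0.001,0],[0.045,0,0.009,0.001,0],[0.045,0,0.009,0.001,0]],
], grip_force=110)

```text
time: 11.55
tool_pos: [656.7, -116.4, 52.5]
eef_rot: [-0.667, 0.667, -0.234, 0.235]
contact_force: [-1.9, 3.3, 16.6]
gripper_width: 54.3
```

>>> jog_arm([
  [[0.045,0,0.001,0,0],[0.045,0,0.002,0,0],[0.045,0,0.003,0,0],[0.045,0,0.003,0,0],[0.045,0,0.003,0,0]],
])

```text
time: 12.18
tool_pos: [656.8, -116.3, 52.3]
eef_rot: [0.667, -0.667, 0.233, -0.236]
contact_force: [-6.1, 5.6, 29.3]
gripper_width: 54.3
```

```bash
python3 - <<'E'
from h import *
s=snap('side'); w=snap('wrist'); st=r.read_state(); print({k:np.round(st[k],2) for k in ('tool_pos','contact_force','wrist_torque','gripper_width')})
I=cv2.resize(s['img'][270:390,300:428],None,fx=3.125,fy=3.125,interpolation=cv2.INTER_CUBIC); J=cv2.resize(w['img'],(400,375))
cv2.imwrite('pics/s4.png',np.hstack([I,J])[:,:,::-1])
E
```

```text
{'tool_pos': array([ 656.76, -116.31,   52.35]), 'contact_force': array([-5.89,  4.62, 30.38]), 'wrist_torque': array([ 1.14,  1.41, -0.12]), 'gripper_width': np.float64(54.15)}
```

View pics/s4.png

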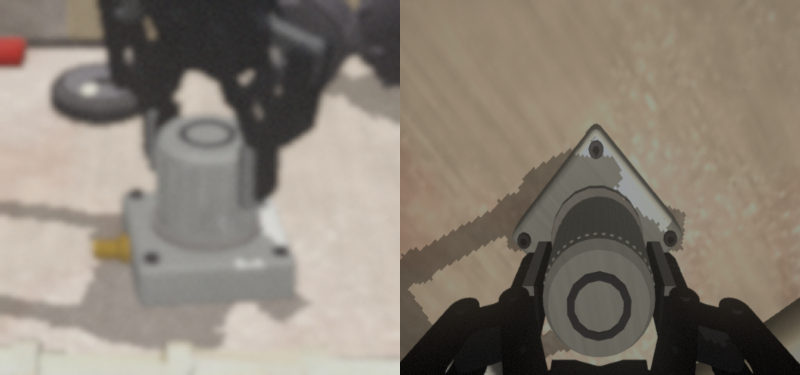

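The cap sits flush on the seat and upright in both views, and the force is steady. I'll hand in while still holding and pushing.

```bash
python3 -c "
from bench import r
print(r.sign_off()); s=r.read_state(); print(s['time'],s['tool_pos'],s['contact_force'],s['gripper_width'])"
```

```text
the job is handed in; nothing more can be done
None
the job is handed in; nothing more can be done
```

The wide cap is home on the wide port, and I handed the job in at about 12.3 s with the arm still gripping it and pushing down. No verdict was reported.

- **What I did:** I gripped the cap, lifted it and set it over the spindle. It stopped on the cross pin at TCP z of about 71 mm. It dropped during the first turn of about 23° under a light push. I turned it back slightly to relieve the twist and pushed it home at a grip of 110 N. The narrow cap was never approached.
- **Height:** the TCP stopped at z = 52.3 mm; with the cap not slipping in the grip, home is about 52 mm.
- **Push and grip:** the upward force was a steady 30 N or so, against a 9 N spring. The grip held at 54 mm opening.
- **Pictures:** the side and wrist views show the rim down on the seat and the cap upright.
- **Position on the port:** the TCP reads (656.8, -116.3), and I measured the spindle axis at about (655, -116), so they agree within 2 mm.
- **What went wrong or disagreed:**
  - I turned one sweep too far after the drop. It only pressed the keyway against the pin, and the cap probably slipped in the grip then.
  - The top camera put the port 3–5 mm away from where the wrist camera did. I used the wrist value.
  - About 7 N of sideways force remained at hand-in.
- **Not measured directly:** plunger travel. I infer it from the seated height.

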